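# Set the tea warmer's heat lever to the third click

### The job

Set the tea warmer under the teapot to medium heat: push its heat lever gently with a fingertip along the slot to the third click up from off (the off end itself does not count as a click), never running past that click, and leave it sitting there. Do not lift, tip or shift the warmer, the teapot with its lid, the flask or the mugs.

Things in the scene. Friction and masses are not known exactly. Their poses are not given: they have to be found in the camera images.
- warmer: tea warmer: white flat box, 270 (x) by 280 (y) by 58 mm high, 2.5 to 3.2 kg, loose on rubber feet. Origin: centre of its underside, z up. Its top is a dark control strip with the lever's slot (x = -130 to -58 mm, the robot's side), then a black heating surface 63 mm above the trolley (x = -46 to 128 mm) that carries the teapot.
- slot_mid (a point): middle of the heat lever's slot, on the control strip 58 mm above the trolley, 88 mm from the warmer's centre along its -x. The slot runs along the warmer's y. White marks on its robot side show the six lever positions, 18 mm apart: a dot for off at y = -45 mm, then five bars, each longer than the last, for clicks 1 to 5 (y = -27, -9, 9, 27, 45 mm). Axes as the warmer's.
- lever (a joint): travel of the heat lever, m, towards the warmer's +y: off 0 (end stop), click 1 0.018, 2 0.036, 3 0.054, 4 0.072, 5 0.090 (end stop). Starts at rest at off or click 1. A click stop holds it in each: a slow push out of one rises to 5 to 7 N after 4.5 mm and fades to nothing at 9 mm, half way; then it snaps ahead of the finger by itself into the next click and stays there.
- lever_top (a point): middle of the top of the heat lever: an upright bare steel tab, 10 mm along the slot (warmer y) and 28 mm across it (warmer x). Its top is 83 mm above the trolley, 25 mm above the control strip; its underside 3 mm above the strip. Axes as the warmer's.
- teapot: white ceramic teapot on the heating surface, body 128 mm across, 90 mm high (122 mm over the lid's knob), 0.5 to 0.9 kg; origin: centre of its underside, z up; spout to 118 mm along its +y, handle to 106 mm along its -y. All of it stays at least 70 mm from the line of the slot. Leave it alone.
- teapot_lid: lift-off lid of the teapot, 84 mm across, 42 mm high with its knob, 90 g; origin: centre of its underside, which sits 80 mm above the teapot's underside; leave it alone.
- flask: maroon vacuum flask with a steel twist cap, 90 mm across, 250 mm high, standing about 260 mm from the warmer's centre on one side of it; origin: centre of its underside, z up; leave it alone.
- mug_a: glass mug, 76 mm across, 88 mm high, with a handle at its +y, standing about 260 mm from the warmer's centre on the side opposite the flask; origin: centre of its underside; leave it alone.
- mug_b: glass mug like mug_a, standing beside the +y side of the warmer near its control strip, 205 to 235 mm along the warmer's +y from its middle; leave it alone.

How it is judged:
At the end, for the whole second after the job is handed in: the heat lever rests in the third click (travel 54 mm, within 4 mm), still; the warmer is within 15 mm and the teapot within 20 mm of where they stood, level, the lid on the teapot (value of joint lever between 0.05 and 0.058 m and velocity of joint lever between -0.005 and 0.005 m/s and distance of warmer from where it was at the start of the episode below 0.015 m and linear speed of warmer below 0.01 m/s and angle between warmer's own z axis and vertical below 0.03 rad and distance of teapot from where it was at the start of the episode below 0.02 m and angle between teapot's own z axis and vertical below 0.08 rad and distance between teapot_lid and teapot below 0.086 m); the robot touches nothing.
It fails at once if the lever is run past the third click (travel beyond 63 mm, where the fourth click begins to draw it) (value of joint lever above 0.063 m).
It fails at once if the lever is pushed or squeezed with more than 20 N (contact force between the fingers and lever above 20 N).
It fails at once if the warmer is lifted, tipped or shoved (over 8 mm up, 0.08 rad or 15 mm) (height (world z) of warmer above 0.008 m or angle between warmer's own z axis and vertical above 0.08 rad or distance of warmer from where it was at the start of the episode above 0.015 m).
It fails at once if the teapot is lifted, tipped or shifted (20 mm, 0.15 rad), or its lid comes off (distance of teapot from where it was at the start of the episode above 0.02 m or angle between teapot's own z axis and vertical above 0.15 rad or distance between teapot_lid and teapot above 0.095 m).
It fails at once if the flask or a mug is lifted, tipped or shifted (20 mm, 0.2 rad) (distance of any of flask, mug_a, mug_b from where it was at the start of the episode above 0.02 m or angle between any of flask, mug_a, mug_b's own z axis and vertical above 0.2 rad).
It also fails if it takes over 54 s, if anything falls off the work surface, if the arm or the gripper's body presses on something with over 40 N, if the wrist force passes 120 N, or if a joint passes its speed limit or range.

### The arm

A 6-joint arm with a two-finger parallel gripper is mounted at the origin on the work surface. World frame = base frame: x ahead of the robot, y to its left, z up, the work surface at z = 0. Lengths are in m, angles in rad, forces in N, time in s.
With the tool pointing down it reaches from about 0.4 to 0.825 m from the base axis. Payload 7 kg.
Tool frame: the origin (TCP) lies on the front face of the gripper's body, between the roots of the fingers; the fingertips stand 66 mm ahead of it and the grasp point (between the pads) lies 47 mm ahead of it; z points along the fingers, x is the direction in which the jaws open and shut, and the axes are right-handed (so a half turn about z gives the same grasp; the last joint's range is limited). The gripper opens to 88 mm and grips with 3 to 60 N. Pads are 19 mm wide; open, the fingers measure 130 mm over their backs; the gripper's body (78 mm by 193 mm) begins 47 mm behind the grasp point.
Start: joints at [1.522, 0.359, 0.012, 0, -1.224, -0.288], TCP at [0.223, 0.637, 0.292] pointing down, gripper open.
Joint ranges: [-3.07, 3.07], [-1.43, 2.12], [-1.02, 1.25], [-3.03, 1.67], [-3.05, -0], [-3.03, 3.03]. Speed limits (rad/s): [2.39, 2.39, 3.01, 3.14, 3.14, 3.14].

### API

Orientations are given as [roll, pitch, yaw] about the fixed x, y, z axes, in that order (R = Rz(yaw) Ry(pitch) Rx(roll)).
In Python, from bench import telemetry, capture, job gives the robot as it stands.
- The arm moves only by the tool play_rows, never from a script. Its arguments are lists of equal length, an entry for each row: "offset": the shift along the world's x, y, z in units of 25 mm (1.0 is 25 mm), a list of three; "spin": the turn about the world's z in units of 6 degrees (1.0 is 6 degrees). In form: {"offset": [[tx, ty, tz], ...], "spin": [spin, ...]}. A call has 1 to 5 rows; each row shifts and turns the pose as measured when the row begins; what a row does not reach is not made up. A row lasts 1/10 s, in which the tool goes at most 50 mm and 8.59 degrees, less where a joint would pass 70% of its speed; a pose out of reach is approached as far as the arm can. A call is refused whole if a number of a shift passes 1 or a number of a turn 1, either way. A call with a gripper value outside its range is refused whole. "claw" is the gripper's target within -1 to 1 (fully open at 1, half-way at 0, shut at -1), set as the call begins (left out, the last holds). The fingers move at their own pace and stop on an object; "force" is the grip in N (left out, the last holds). Time passes only in rows, so rows that do not move let the fingers close. It gives the time, the measured TCP pose, the force and the opening at its end, in the units of the state.
- telemetry.sense(): the state, without advancing time (a new reading comes with each control period).
- capture(name): name is "side" or "top"; returns a dict with "image" (384x512x3 uint8, blue, green, red), "fx", "fy", "cx", "cy" (pixels), "dist_coeffs" ([k1, k2, p1, p2, k3] as OpenCV has them; the pictures are not rectified), "pose" (4x4, takes a point from camera to world coordinates). Camera axes: x right, y up, looking along -z (the intrinsics and any distortion apply to the point x, -y, -z); pixel columns grow to the right and rows downward; lengths in m; the calibration is good to about 2 mm. A picture is of the moment at which its call begins. There is no depth.
- job.sign_off(): hands the job in, once; it reports no verdict.
The state is a dict: "time_s": time; "joint_pos": joint angles; "qd": joint speeds; "joint_efforts": joint torques, N m; "eef_pos": TCP position; "orientation": TCP orientation; "ft_force": force on the tool from outside, world axes, zero at the start; "ft_torque": the same for the moment, N m; "gripper_width": opening from 0.0 (shut) to 1.0 (fully open).
Only numpy, scipy, OpenCV 4.12 (cv2) and the standard library are available. Lean on these libraries where they do the work, as an engineer would, in place of code of your own. Each camera call takes 0.05 s, during which the arm holds its last target. There are 200 camera calls.

## Working session

There is one attempt and no reset: what is moved stays moved. The work goes in short steps, Python scripts to look and compute and a tool call to move; the robot and the scene stay as the last step left them, time stands still between calls to the robot, and variables do not carry over. Pictures are saved under pics/ and viewed, on a budget of 10 in all, crops included, one or two more only if the job needs it, and the job is handed in when it is done.

Besides the shell and the picture viewer there is one more tool, called after "Call:" as a command line: name --pt "numbers of a row" for each row, then --argument value for the rest. play_rows: Moves the arm, as the interface text tells. Its arguments: {"type":"object","properties":{"offset":{"type":"array"},"spin":{"type":"array"},"claw":{"type":"number"},"force":{"type":"number"}},"required":["offset","spin"]}

```bash
mkdir -p pics; ls; cat > h.py <<'E'
import numpy as np, cv2
from bench import telemetry, capture, job
def K(c): return np.array([[c["fx"],0,c["cx"]],[0,c["fy"],c["cy"]],[0,0,1.]])
def ray(c,px):
    u=cv2.undistortPoints(np.array(px,float).reshape(-1,1,2),K(c),np.array(c["dist_coeffs"],float)).reshape(-1,2)
    P=np.array(c["pose"]); d=np.c_[u[:,0],-u[:,1],-np.ones(len(u))]@P[:3,:3].T
    return P[:3,3],d
def onz(c,px,z):
    o,d=ray(c,px); return o+d*((z-o[2])/d[:,2])[:,None]
def proj(c,X):
    P=np.linalg.inv(np.array(c["pose"])); p=np.atleast_2d(X)@P[:3,:3].T+P[:3,3]
    p=p*[1,-1,-1]; return cv2.projectPoints(p,np.zeros(3),np.zeros(3),K(c),np.array(c["dist_coeffs"],float))[0].reshape(-1,2)
E
python3 - <<'E'
from h import *
for n in("top","side"):
    c=capture(n); cv2.imwrite(f"pics/{n}0.png",c["image"]); print(n,np.round(np.array(c["pose"]),3).tolist(),c["fx"])
s=telemetry.sense(); print(s)
E
```

```text
pics
top [[-0.02, 0.998, -0.061, 0.507], [-1.0, -0.02, 0.007, 0.049], [0.006, 0.062, 0.998, 1.152], [0.0, 0.0, 0.0, 1.0]] 472.86396400550353
side [[0.93, 0.235, -0.281, 0.33], [-0.366, 0.58, -0.728, -0.676], [-0.008, 0.78, 0.626, 0.734], [0.0, 0.0, 0.0, 1.0]] 379.7877831164452
{'time_s': 0.1, 'joint_pos': array([ 1.52214478e+00,  3.59359076e-01,  1.11735206e-02, -3.28452270e-04,
       -1.22409532e+00, -2.88085758e-01]), 'qd': array([-0.00037566, -0.0013287 ,  0.00235824,  0.00223734, -0.00057119,
        0.00178484]), 'joint_efforts': array([-1.30399680e-03, -5.84166312e+01,  2.93749040e+01,  7.01554477e+00,
        1.01232881e-02, -4.22094922e-05]), 'eef_pos': array([0.2229351 , 0.63677447, 0.2912944 ]), 'orientation': array([-3.14146688e+00, -1.51110584e-03, -1.90764556e+00]), 'ft_force': array([-0.81225067, -0.99149098,  0.1246393 ]), 'ft_torque': array([-0.02486649, -0.00159768,  0.05660123]), 'gripper_width': 0.9975798187242216}
```

View pics/top0.png

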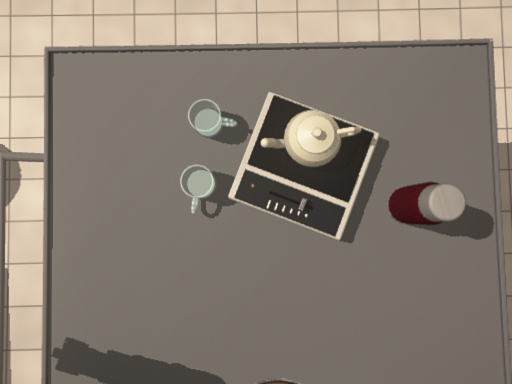

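View pics/side0.png

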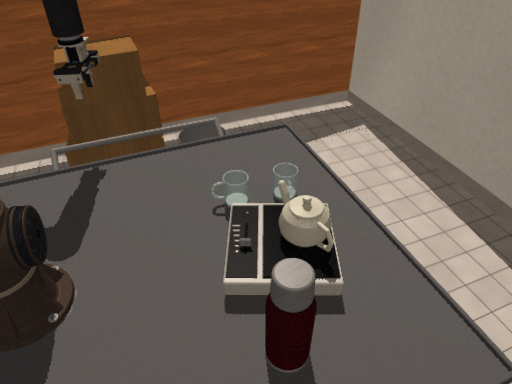

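The top view shows the warmer with corners near (270,95), (378,134), (341,238) and (231,197). The lever is near (304,205), and the marks run from (268,204), the longest bar, to the dot near (306,216). So the push goes to image left. The side view agrees. Next I'll measure the geometry on an enlarged crop.

```bash
python3 - <<'E'
from h import *
c=capture("top"); im=c["image"]
hsv=cv2.cvtColor(im,cv2.COLOR_BGR2HSV)
# white frame of the warmer: top rim at ~58 mm
m=((hsv[...,2]>150)).astype(np.uint8); m[:85]=0;m[245:]=0;m[:,:225]=0;m[:,385:]=0
cs,_=cv2.findContours(m,cv2.RETR_EXTERNAL,cv2.CHAIN_APPROX_NONE); k=max(cs,key=cv2.contourArea)
W=onz(c,k[:,0],.058)[:,:2].astype(np.float32); r=cv2.minAreaRect(W); print("rect",r); print(cv2.boxPoints(r))
# marks
ms=((hsv[...,2]>140)).astype(np.uint8)
n,l,st,ce=cv2.connectedComponentsWithStats(ms[195:225,255:325])
for i in range(1,n):
    p=ce[i]+[255,195]; print(p.round(1),st[i][2:],onz(c,p,.058).round(4))
cv2.imwrite("pics/crop1.png",cv2.resize(im[160:245,225:350],None,fx=6,fy=6,interpolation=cv2.INTER_CUBIC))
E
```

```text
rect ((0.621478259563446, -0.07280994951725006), (0.2772451341152191, 0.2675696909427643), 67.84635162353516)
[[ 0.44529653 -0.15074968]
 [ 0.69311315 -0.25164798]
 [ 0.79766     0.00512978]
 [ 0.5498434   0.10602808]]
[320.4 196.2] [11  5 31] [[ 0.5472 -0.1103  0.058 ]]
[268.4 203.7] [ 4  9 18] [[0.5323 0.0104 0.058 ]]
[301.8 202.8] [ 6 10 20] [[ 0.5328 -0.0669  0.058 ]]
[275.7 206.1] [ 4  7 15] [[ 0.5262 -0.0063  0.058 ]]
[277.8 215.4] [ 49  19 120] [[ 0.5047 -0.0107  0.058 ]]
[283.2 208.5] [ 3  7 13] [[ 0.5205 -0.0235  0.058 ]]
[301.  208.5] [1 2 2] [[ 0.5196 -0.0647  0.058 ]]
[290.8 210.5] [3 4 8] [[ 0.5155 -0.0409  0.058 ]]
[298.4 212.3] [2 4 7] [[ 0.511  -0.0585  0.058 ]]
[305.7 214.9] [3 3 7] [[ 0.5048 -0.0752  0.058 ]]
```

View pics/crop1.png

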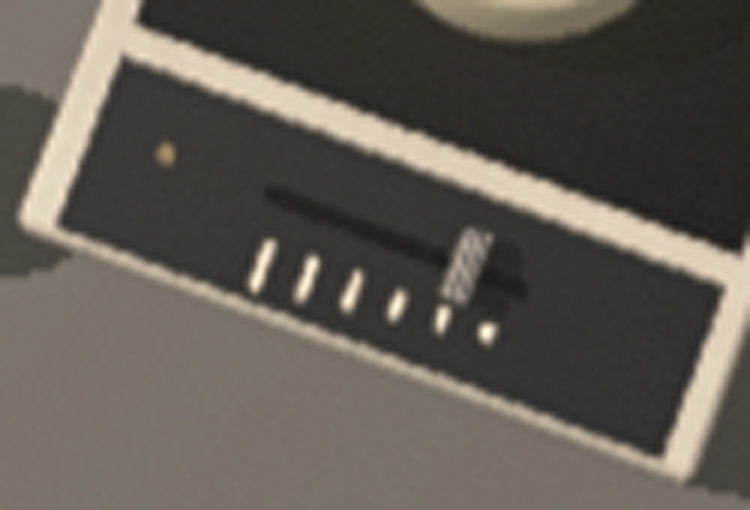

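The crop shows the lever at about (466,266), in line with the first bar, so it starts at click 1. The slot runs from (268,190) to (525,292).

```bash
python3 - <<'E'
from h import *
c=capture("top")
f=lambda p:[225+p[0]/6,160+p[1]/6]
a,b=onz(c,[f((268,190)),f((525,292))],.058)[:,:2]
L=onz(c,[f((466,266))],.083)[0,:2]
u=(a-b)/np.linalg.norm(a-b); mid=(a+b)/2
print("slot",a,b,np.linalg.norm(a-b),"dir deg",np.degrees(np.arctan2(u[1],u[0])),"mid",mid)
print("lever",L,"rel along",(L-mid)@u, "perp",u[0]*(L-mid)[1]-u[1]*(L-mid)[0])
for y in(-45,-27,9):print(y,mid+u*y/1e3)
print("flask cap",onz(c,[(446,202)],.25),"pot knob",onz(c,[(317,132)],.185))
E
```

```text
slot [0.55997828 0.0068444 ] [ 0.51872434 -0.09125463] 0.1064204250933965 dir deg 67.191606634186 mid [ 0.53935131 -0.04220512]
lever [ 0.52866519 -0.06610405] rel along -0.02617266751287109 perp 0.0005860952180377754
-45 [ 0.52190703 -0.0836864 ]
-27 [ 0.52888474 -0.06709389]
9 [ 0.54284017 -0.03390886]
flask cap [[ 0.52445853 -0.32066118  0.25      ]] pot knob [[ 0.67507844 -0.088527    0.185     ]]
```

Call:
play_rows --pt "0.35 -1 0" --pt "0.35 -1 0" --pt "0.35 -1 0" --pt "0.35 -1 0" --pt "0.35 -1 0" --spin '[0,0,0,0,0]' --claw -1 --force 20

```text
time_s: 0.7
eef_pos: [0.2665, 0.5097, 0.2884]
orientation: [-3.141, -0.005, -1.905]
ft_force: [0.5, -0.8, -1.3]
gripper_width: 0.605
```

Call:
play_rows --pt "0.4 -1 0" --pt "0.4 -1 0" --pt "0.4 -1 0" --pt "0.4 -1 0" --pt "0.4 -1 0" --spin '[-0.2,-0.2,-0.15,0,0]'

```text
time_s: 1.2
eef_pos: [0.3175, 0.3787, 0.288]
orientation: [-3.141, -0.005, -1.964]
ft_force: [-0.1, -0.1, 0.1]
gripper_width: 0.153
```

Call:
play_rows --pt "0.4 -1 0" --pt "0.4 -1 0" --pt "0.4 -1 0" --pt "0.4 -1 0" --pt "0.4 -1 0" --spin '[0,0,0,0,0]'

```text
time_s: 1.7
eef_pos: [0.3684, 0.2477, 0.2882]
orientation: [-3.141, -0.004, -1.964]
ft_force: [-0.3, 0.4, -0.5]
gripper_width: 0.004
```

Call:
play_rows --pt "0.4 -1 0" --pt "0.4 -1 0" --pt "0.4 -1 0" --pt "0.4 -1 0" --pt "0.4 -1 0" --spin '[0,0,0,0,0]'

```text
time_s: 2.2
eef_pos: [0.419, 0.1169, 0.2887]
orientation: [-3.141, -0.003, -1.963]
ft_force: [0.4, 0.5, -0.3]
gripper_width: 0.005
```

Call:
play_rows --pt "0.4 -1 0" --pt "0.4 -1 0" --pt "0.4 -1 0" --pt "0.4 -1 0" --pt "0.4 -1 0" --spin '[0,0,0,0,0]'

```text
time_s: 2.7
eef_pos: [0.4698, -0.0139, 0.2892]
orientation: [-3.14, -0.001, -1.962]
ft_force: [0.5, 0.3, 0.1]
gripper_width: 0.006
```

Call:
play_rows --pt "0.5 -1 0" --pt "0.5 -1 0" --pt "0.4 -1 0" --pt "0.2 -0.4 0" --pt "0 0 0" --spin '[0,0,0,0,0]'

```text
time_s: 3.2
eef_pos: [0.5111, -0.1053, 0.2887]
orientation: [-3.141, -0.001, -1.966]
ft_force: [-0.4, -0.8, -0.5]
gripper_width: 0.005
```

Call:
play_rows --pt "0 0 -1" --pt "0 0 -1" --pt "0 0 -1" --pt "0 0 -1" --pt "0 0 -0.4" --spin '[0,0,0,0,0]'

```text
time_s: 3.7
eef_pos: [0.5108, -0.1026, 0.1778]
orientation: [-3.136, 0.002, -1.966]
ft_force: [-1.0, 0.6, -0.1]
gripper_width: 0.005
```

```bash
python3 - <<'E'
from h import *
c=capture("side")
s=telemetry.sense(); p=s["eef_pos"]; print(p)
print(proj(c,[p-[0,0,.066],[.5287,-.0665,.083]]))
cv2.imwrite("pics/side2.png",cv2.resize(c["image"][170:300,190:350],None,fx=4.5,fy=4.5,interpolation=cv2.INTER_CUBIC))
E
```

```text
[ 0.51056526 -0.1026211   0.17721149]
[[241.50274459 242.66770975]
 [243.99799318 238.68991281]]
```

View pics/side2.png

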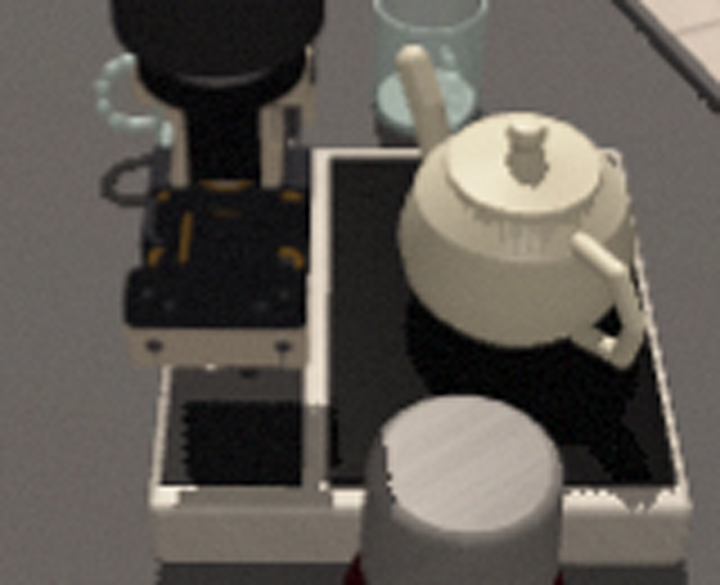

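The gripper is above the off end of the slot and well clear of the teapot, but it hides the lever from the side camera. The force reading will have to give the contact.

Call:
play_rows --pt "0.1 0 -0.5" --pt "0 0 -0.5" --pt "0 0 -0.4" --pt "0 0 -0.15" --pt "0 0 0" --spin '[0,0,0,0,0]'

```text
time_s: 4.25
eef_pos: [0.5146, -0.101, 0.1397]
orientation: [-3.133, 0.003, -1.963]
ft_force: [0.1, 0.5, 0.2]
gripper_width: 0.004
```

```bash
cat > st.py <<'E'
from h import *
s=telemetry.sense(); p=s["eef_pos"]; u=np.array([.385,.923]); d=p[:2]-[.5393,-.0422]
print("t",s["time_s"],"pos",p.round(4),"along mm",(d@u*1e3).round(1),"perp",((u[0]*d[1]-u[1]*d[0])*1e3).round(1),"F",s["ft_force"].round(1),"Falong",(s["ft_force"][:2]@u).round(1))
E
python3 st.py
```

```text
t 4.25 pos [ 0.5146 -0.101   0.1397] along mm -63.8 perp 0.2 F [0.1 0.5 0.2] Falong 0.5
```

Call:
play_rows --pt "0 0 -0.15" --pt "0.03 0.075 0" --pt "0.03 0.075 0" --pt "0.03 0.075 0" --pt "0 0 0" --spin '[0,0,0,0,0]'

```text
time_s: 4.75
eef_pos: [0.518, -0.0949, 0.1373]
orientation: [-3.131, 0.004, -1.963]
ft_force: [-0.6, 0.2, -0.4]
gripper_width: 0.005
```

```bash
python3 st.py
```

```text
t 4.75 pos [ 0.518  -0.0949  0.1373] along mm -56.8 perp -0.6 F [-0.6  0.2 -0.4] Falong -0.0
```

Call:
play_rows --pt "0.015 0.037 0" --pt "0.015 0.037 0" --pt "0.015 0.037 0" --pt "0.015 0.037 0" --spin '[0,0,0,0]'

```text
time_s: 5.15
eef_pos: [0.5197, -0.0908, 0.1376]
orientation: [-3.13, 0.005, -1.963]
ft_force: [0.5, -0.2, -0.3]
gripper_width: 0.006
```

```bash
python3 st.py
```

```text
t 5.15 pos [ 0.5197 -0.0908  0.1376] along mm -52.4 perp -0.6 F [ 0.5 -0.2 -0.3] Falong 0.0
```

Call:
play_rows --pt "0.015 0.037 0" --pt "0.015 0.037 0" --spin '[0,0]'

```text
time_s: 5.35
eef_pos: [0.5205, -0.0889, 0.1376]
orientation: [-3.13, 0.005, -1.963]
ft_force: [0.2, -0.3, -0.0]
gripper_width: 0.006
```

Call:
play_rows --pt "0.015 0.037 0" --pt "0.015 0.037 0" --spin '[0,0]'

```text
time_s: 5.55
eef_pos: [0.5213, -0.0868, 0.1376]
orientation: [-3.13, 0.005, -1.963]
ft_force: [0.7, -0.3, -0.4]
gripper_width: 0.007
```

```bash
python3 st.py
```

```text
t 5.55 pos [ 0.5213 -0.0868  0.1376] along mm -48.1 perp -0.6 F [ 0.7 -0.3 -0.4] Falong -0.0
```

Call:
play_rows --pt "0.015 0.037 0" --pt "0.015 0.037 0" --spin '[0,0]'

```text
time_s: 5.75
eef_pos: [0.5221, -0.0849, 0.1376]
orientation: [-3.131, 0.005, -1.963]
ft_force: [-0.5, -0.7, 0.2]
gripper_width: 0.006
```

Call:
play_rows --pt "0.015 0.037 0" --pt "0.015 0.037 0" --spin '[0,0]'

```text
time_s: 5.95
eef_pos: [0.5227, -0.0833, 0.1375]
orientation: [-3.131, 0.003, -1.963]
ft_force: [0.4, -3.6, 0.6]
gripper_width: 0.006
```

```bash
python3 st.py; python3 - <<'E'
from h import *
c=capture("top"); cv2.imwrite("pics/top3.png",cv2.resize(c["image"][150:245,225:350],None,fx=6,fy=6,interpolation=cv2.INTER_CUBIC))
E
```

```text
t 5.95 pos [ 0.5227 -0.0833  0.1375] along mm -44.4 perp -0.5 F [ 0.4 -3.6  0.6] Falong -3.2
```

View pics/top3.png

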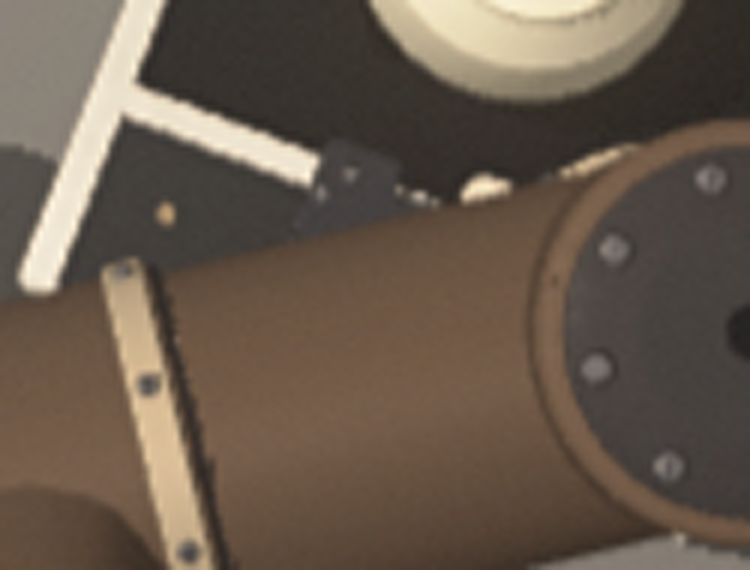

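The arm hides the lever from the top camera. The force shows contact: 3.2 N at along −44.4 mm. I'll push on slowly.

Call:
play_rows --pt "0.015 0.037 0" --pt "0.015 0.037 0" --spin '[0,0]'

```text
time_s: 6.2
eef_pos: [0.5232, -0.0821, 0.1376]
orientation: [-3.131, 0.002, -1.963]
ft_force: [-0.7, -6.2, 0.5]
gripper_width: 0.006
```

Call:
play_rows --pt "0.015 0.037 0" --pt "0.015 0.037 0" --spin '[0,0]'

```text
time_s: 6.4
eef_pos: [0.5236, -0.0811, 0.1376]
orientation: [-3.132, 0.001, -1.963]
ft_force: [0.1, -6.9, 1.7]
gripper_width: 0.004
```

Call:
play_rows --pt "0.015 0.037 0" --pt "0.015 0.037 0" --spin '[0,0]'

```text
time_s: 6.6
eef_pos: [0.524, -0.0803, 0.1377]
orientation: [-3.132, -0.001, -1.964]
ft_force: [0.1, -6.1, 0.9]
gripper_width: 0.005
```

```bash
python3 st.py
```

```text
t 6.6 pos [ 0.524  -0.0803  0.1377] along mm -41.1 perp -0.5 F [ 0.1 -6.1  0.9] Falong -5.6
```

Call:
play_rows --pt "0.015 0.037 0" --pt "0.015 0.037 0" --pt "0.015 0.037 0" --spin '[0,0,0]'

```text
time_s: 6.9
eef_pos: [0.5245, -0.0791, 0.1377]
orientation: [-3.133, -0.004, -1.964]
ft_force: [0.1, -6.1, 1.1]
gripper_width: 0.005
```

Call:
play_rows --pt "0.015 0.037 0" --pt "0.015 0.037 0" --pt "0.015 0.037 0" --spin '[0,0,0]'

```text
time_s: 7.2
eef_pos: [0.5254, -0.077, 0.1377]
orientation: [-3.133, -0.005, -1.965]
ft_force: [0.1, -1.6, -0.4]
gripper_width: 0.004
```

```bash
python3 st.py
```

```text
t 7.2 pos [ 0.5254 -0.077   0.1377] along mm -37.5 perp -0.6 F [ 0.1 -1.6 -0.4] Falong -1.4
```

The force is fading as predicted, and the snap should come at about −37.3 mm. Contact should resume near −28.3 mm.

Call:
play_rows --pt "0.015 0.037 0" --pt "0.015 0.037 0" --pt "0.015 0.037 0" --spin '[0,0,0]'

```text
time_s: 7.5
eef_pos: [0.5271, -0.073, 0.1377]
orientation: [-3.133, -0.003, -1.965]
ft_force: [0.2, -0.4, -0.4]
gripper_width: 0.004
```

Call:
play_rows --pt "0.015 0.037 0" --pt "0.015 0.037 0" --pt "0.015 0.037 0" --spin '[0,0,0]'

```text
time_s: 7.8
eef_pos: [0.5285, -0.0693, 0.1376]
orientation: [-3.132, -0.003, -1.964]
ft_force: [-0.5, 0.8, 0.8]
gripper_width: 0.003
```

```bash
python3 st.py
```

```text
t 7.8 pos [ 0.5285 -0.0693  0.1376] along mm -29.2 perp -0.4 F [-0.5  0.8  0.8] Falong 0.5
```

The lever has snapped ahead into click 2. The second push starts now, with the snap expected near −19.3 mm.

Call:
play_rows --pt "0.015 0.037 0" --pt "0.015 0.037 0" --pt "0.015 0.037 0" --spin '[0,0,0]'

```text
time_s: 8.1
eef_pos: [0.5295, -0.0666, 0.1377]
orientation: [-3.133, -0.003, -1.964]
ft_force: [0.1, -3.0, 0.9]
gripper_width: 0.005
```

Call:
play_rows --pt "0.015 0.037 0" --pt "0.015 0.037 0" --pt "0.015 0.037 0" --spin '[0,0,0]'

```text
time_s: 8.4
eef_pos: [0.5302, -0.065, 0.1377]
orientation: [-3.133, -0.006, -1.964]
ft_force: [0.2, -5.6, 0.7]
gripper_width: 0.004
```

Call:
play_rows --pt "0.015 0.037 0" --pt "0.015 0.037 0" --pt "0.015 0.037 0" --spin '[0,0,0]'

```text
time_s: 8.7
eef_pos: [0.5308, -0.0637, 0.1377]
orientation: [-3.134, -0.008, -1.965]
ft_force: [0.5, -6.5, 0.2]
gripper_width: 0.004
```

```bash
python3 st.py
```

```text
t 8.7 pos [ 0.5308 -0.0637  0.1377] along mm -23.2 perp -0.4 F [ 0.5 -6.5  0.2] Falong -5.8
```

Call:
play_rows --pt "0.015 0.037 0" --pt "0.015 0.037 0" --pt "0.015 0.037 0" --spin '[0,0,0]'

```text
time_s: 9.0
eef_pos: [0.5312, -0.0627, 0.1378]
orientation: [-3.135, -0.011, -1.965]
ft_force: [0.6, -6.1, 0.0]
gripper_width: 0.009
```

Call:
play_rows --pt "0.015 0.037 0" --pt "0.015 0.037 0" --spin '[0,0]'

```text
time_s: 9.2
eef_pos: [0.5316, -0.062, 0.1378]
orientation: [-3.135, -0.013, -1.965]
ft_force: [-0.6, -6.0, 0.4]
gripper_width: 0.006
```

```bash
python3 st.py
```

```text
t 9.2 pos [ 0.5316 -0.062   0.1378] along mm -21.2 perp -0.5 F [-0.6 -6.   0.4] Falong -5.7
```

Call:
play_rows --pt "0.015 0.037 0" --pt "0.015 0.037 0" --spin '[0,0]'

```text
time_s: 9.4
eef_pos: [0.532, -0.061, 0.1379]
orientation: [-3.136, -0.015, -1.966]
ft_force: [-0.8, -4.0, 0.5]
gripper_width: 0.004
```

Call:
play_rows --pt "0.015 0.037 0" --pt "0.015 0.037 0" --spin '[0,0]'

```text
time_s: 9.6
eef_pos: [0.5328, -0.0592, 0.1378]
orientation: [-3.136, -0.015, -1.966]
ft_force: [-0.3, -1.6, -0.1]
gripper_width: 0.005
```

```bash
python3 st.py
```

```text
t 9.6 pos [ 0.5328 -0.0592  0.1378] along mm -18.2 perp -0.5 F [-0.3 -1.6 -0.1] Falong -1.6
```

Call:
play_rows --pt "0.015 0.037 0" --pt "0.015 0.037 0" --pt "0 0 0" --spin '[0,0,0]'

```text
time_s: 9.9
eef_pos: [0.5341, -0.056, 0.1378]
orientation: [-3.135, -0.013, -1.966]
ft_force: [-0.1, 0.1, 0.2]
gripper_width: 0.007
```

```bash
python3 st.py
```

```text
t 9.9 pos [ 0.5341 -0.056   0.1378] along mm -14.7 perp -0.5 F [-0.1  0.1  0.2] Falong 0.1
```

The lever has snapped free and the force is zero. I'll back off along the slot, rise and retreat so I can look.

Call:
play_rows --pt "-0.1 -0.25 0" --pt "-0.1 -0.25 0" --pt "0 0 0.6" --pt "0 0 1" --pt "0 0 1" --spin '[0,0,0,0,0]'

```text
time_s: 10.4
eef_pos: [0.5254, -0.0706, 0.2006]
orientation: [3.14, -0.017, -1.967]
ft_force: [-0.5, -0.1, 0.0]
gripper_width: 0.006
```

Call:
play_rows --pt "0 0 1" --pt "0 0 1" --pt "0 0 1" --pt "-0.4 1 0.5" --pt "-0.4 1 0" --spin '[0,0,0,0,0]'

```text
time_s: 10.9
eef_pos: [0.5048, -0.0242, 0.2948]
orientation: [-3.139, -0.014, -1.972]
ft_force: [0.3, 0.4, -0.6]
gripper_width: 0.007
```

Call:
play_rows --pt "-0.4 1 0" --pt "-0.4 1 0" --pt "-0.4 1 0" --pt "-0.4 1 0" --pt "-0.4 1 0" --spin '[0,0,0,0,0]'

```text
time_s: 11.4
eef_pos: [0.4514, 0.1019, 0.2959]
orientation: [-3.138, -0.012, -1.976]
ft_force: [0.5, 0.1, 0.7]
gripper_width: 0.003
```

Call:
play_rows --pt "-0.4 1 0" --pt "-0.4 1 0" --pt "-0.4 1 0" --pt "-0.4 1 0" --pt "-0.4 1 0" --spin '[0,0,0,0,0]'

```text
time_s: 11.9
eef_pos: [0.3981, 0.2287, 0.2963]
orientation: [-3.138, -0.01, -1.978]
ft_force: [0.5, -0.5, -0.4]
gripper_width: -0.0
```

Call:
play_rows --pt "-0.4 1 0" --pt "-0.4 1 0" --pt "-0.4 1 0" --pt "-0.4 1 0" --pt "0 0 0" --spin '[0,0,0,0,0]'

```text
time_s: 12.4
eef_pos: [0.3555, 0.332, 0.2963]
orientation: [-3.138, -0.008, -1.977]
ft_force: [0.2, -0.1, -0.8]
gripper_width: 0.005
```

```bash
python3 - <<'E'
from h import *
c=capture("top"); cv2.imwrite("pics/top4.png",cv2.resize(c["image"][90:245,190:380],None,fx=4,fy=3.8,interpolation=cv2.INTER_CUBIC))
print(telemetry.sense()["time_s"],telemetry.sense()["ft_force"])
E
```

```text
12.45 [ 0.61658544  0.26146622 -0.24111034]
```

View pics/top4.png

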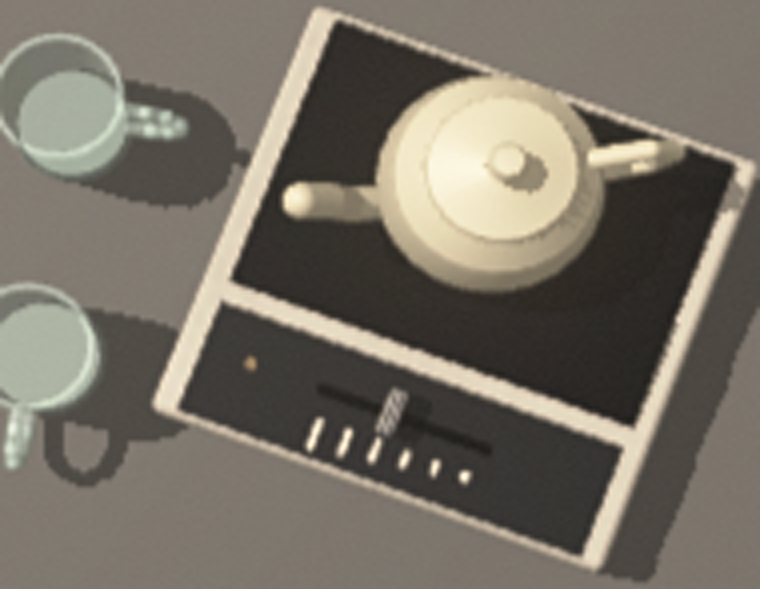

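The lever is at crop (392,411), in line with the third bar at (375,450). The warmer and teapot look unmoved. I'll check both numerically before handing in.

```bash
python3 - <<'E'
from h import *
c=capture("top"); L=onz(c,[(190+392/4,90+411/3.8)],.083)[0,:2]; d=L-[.5393,-.0422]
print("lever y mm (want 9)",d@np.array([.385,.923])*1e3)
a=cv2.imread("pics/top0.png");print("diff of teapot/warmer px",(np.abs(a[90:175,230:380].astype(int)-c["image"][90:175,230:380]).max(2)>40).sum())
job.sign_off()
E
```

```text
lever y mm (want 9) 9.729378182749475
diff of teapot/warmer px 0
the job is handed in; nothing more can be done
```

I pushed the lever from click 1 to click 3 and handed the job in at about 12.5 s. `sign_off` reports no verdict, so success is not confirmed.

- **Push:** I used the closed fingertips in steps of about 1 mm. The largest force I read was about 7 N, against the 20 N limit. At each of the two clicks the force rose, faded and dropped to zero as the lever snapped ahead. I stopped just after the second snap and backed the arm off.
- **Lever:** in the last picture it sits at y = 9.7 mm, where click 3 is 9 mm, and it lines up with the third bar.
- **Warmer and teapot:** comparing the first and last top pictures over the teapot and the upper part of the warmer, no pixels had changed.
- **Flask and mugs:** I did not measure them before and after. Both mugs look in place in the last picture, and the flask was out of that crop.
- **What disagreed:** the finger met the lever about 7 mm later than I had predicted from the finger size. I took the contact point from the force readings instead. While pushing, the arm hid the lever from the top camera, and just before that the gripper hid it from the side camera.

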